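# Clear the sorting board for the next sample

### The arm

A 6-joint arm with a two-finger parallel gripper is mounted at the origin on the work surface. World frame = base frame: x ahead of the robot, y to its left, z up, the work surface at z = 0. Lengths are in mm, angles in rad, forces in N, time in s.
With the tool pointing down it reaches from about 300 to 775 mm from the base axis. Payload 14.6 kg.
Tool frame: the origin (TCP) lies between the finger pads; the fingertips stand 22 mm ahead of it and the grasp point (between the pads) lies 3 mm ahead of it (manip.tcp_to_tips is the distance from the TCP to the fingertips, in mm); y points along the fingers, z is the direction in which the jaws open and shut, and the axes are right-handed (so a half turn about y gives the same grasp; the last joint's range is limited). The gripper opens to 94 mm and grips with 3 to 60 N. Pads are 16 mm wide; open, the fingers measure 119 mm over their backs; the gripper's body (75 mm by 177 mm) begins 78 mm behind the grasp point.
Start: joints at [1.153, 0.3, 1.521, -0, 1.321, -0.067], TCP at [189.004, 516.495, 227.446] pointing down, gripper open.
Joint ranges: [-3.03, 3.03], [-0.79, 2.21], [0.23, 2.52], [-1.04, 4.18], [0, 3.07], [-2.55, 2.55]. Speed limits (rad/s): [2.22, 2.22, 2.57, 3.14, 3.14, 3.14].

### API

Orientations are given as [roll, pitch, yaw] about the fixed x, y, z axes, in that order (R = Rz(yaw) Ry(pitch) Rx(roll)).
In Python, from cell import manip gives the robot as it stands.
- The arm moves only by the shell command python3 -m jog 'ROWS' [OPENING] [FORCE]. ROWS is JSON, one flat list of numbers, 6 for each row, row after row: the shift along the tool's x, y, z in mm, then the turn, a rotation vector about the tool's x, y, z in degrees. A call has 1 to 10 rows; each row is the pose to reach, as a shift and turn from the pose commanded when the call began, along the tool's axes at that moment; what a row does not reach only later rows make up. A row lasts 1/12 s, in which the tool goes at most 41.7 mm and 7.16 degrees, less where a joint would pass 70% of its speed; a pose out of reach is approached as far as the arm can. A call with a gripper value outside its range is refused whole. OPENING is the finger opening in mm, from 0 to 94, set as the call begins (- or left out, the last holds). The fingers move at their own pace and stop on an object; FORCE is the grip in N (left out, the last holds). Time passes only in rows, so rows that repeat a pose let the fingers close. It gives the time, the measured TCP pose, the force and the opening at its end, in the units of the state.
- manip.read_state(): the state, without advancing time (a new reading comes with each control period).
- manip.camera(name): name is "scene" or "top" or "wrist"; returns a dict with "img" (384x512x3 uint8, red, green, blue), "intrinsics" (3x3 intrinsics, pixels), "origin" and "orientation" of the camera in the world. Camera axes: x right, y down, z forward; pixel columns grow to the right and rows downward; lengths in mm; the calibration is good to about 2 mm. The wrist camera is an equidistant fisheye: a pixel r from the principal point sees the ray r / f radians off the axis. A picture is of the moment at which its call begins. There is no depth.
- manip.sign_off(): hands the job in, once; it reports no verdict.
Trained networks look in a picture, given as the dict that the camera call returned (one of the last four; its "shot" number tells which), for a name from the list of things; names that differ only in an ending like _2 or _b are one class to them, and where a whole thing is asked for, a point or a joint stands for the part that bears it (a point fixed in the world has none). Each returns a list of dicts, best first, with "score" (0 to 1); they miss things now and then, are a little off and sometimes report something else, mostly with a low value. They report only what shows in the picture. A call takes as long as a camera call. They do not tell look-alikes from the thing itself.
- manip.masks_of(thing, picture): "pixels" (384x512 bool, what is visible of it) and "xy" ([column, row] in pixels, amid what is visible of it).
- manip.tip_of(thing, picture): "xy" ([column, row] in pixels: a listed point, or the origin of a listed thing).
The state is a dict: "clock": time; "joints": joint angles; "qd": joint speeds; "effort": joint torques, N m; "eef_pos": TCP position; "eef_rot": TCP orientation; "wrist_force": force on the tool from outside, world axes, zero at the start; "moment": the same for the moment, N m; "finger_gap": finger opening in mm.
Only numpy, scipy, OpenCV 4.12 (cv2) and the standard library are available. Lean on these libraries where they do the work, as an engineer would, in place of code of your own. Each camera call takes 0.05 s, during which the arm holds its last target.

### The job

Lift the filter tower off the white sorting board and stand it upright in the round drip dish. Then take the one scraper that just fits between the board's rims, set it down on the board and wipe all the stone chips off the open end into the trough with it, keeping your fingers off the chips. Finally stand the scraper blade down on the rubber mat again, and leave the other scrapers and everything else where they are.

Things in the scene. Friction and masses are not known exactly. Their poses are not given: they have to be found in the camera images.
- board: Fixed white sorting board. Origin on the table under its middle; x points along it to its open end (to the robot's right, within 0.3 rad), y across, z up. Flat top 50 mm above the table, 240 mm long, 120 mm wide between the side rims. Rims on both sides and at the closed end (x -120 mm), 8 mm thick, 14 mm above the top. Only the end at x +120 mm is open; beyond it lies the trough
- board_top (a point): middle of the board's top surface (50 mm above the table); axes as the board's
- board_edge (a point): middle of the open edge of the board's top, over which the chips drop
- trough (a point): centre of the floor of the open steel trough, 4 mm above the table; inside 96 mm long (x) by 128 mm wide (y); its outer walls reach 60 mm above the table, its inner wall is the board's end; axes as the board's
- tower: loose filter tower that stands upright on the board at the start: grey cylinder 52 mm in diameter with black bands, on a 56 mm foot 12 mm high, straight-sided up to 98 mm, then a clear stopper knob up to 125 mm; 0.3 kg. Origin at the centre of its underside, z up
- dish: fixed round white drip dish, 120 mm across, rim 12 mm high, flat inside 112 mm across and 5 mm above the table. Origin at the centre of its underside
- mat: fixed black rubber mat, 170 mm (x) by 300 mm (y), 4 mm thick, on which the three scrapers stand. Origin at the centre of its underside
- scraper_middle: loose grey scraper, the one to use, standing blade down on the mat: 110 mm long (its y), head 26 mm thick (x, wiping direction) and 30 mm high, black blade at its foot; on it a grip ridge 60 mm long (y), 20 mm thick (x), 30 to 68 mm above the underside; 0.15 kg. Origin: centre of its underside. The order on the mat varies
- scraper_short: look-alike scraper, 75 mm long: too short, would leave chips behind. Otherwise the same
- scraper_long: look-alike scraper, 145 mm long: does not go between the rims. Otherwise the same
- spare_tower: a second filter tower like the first, standing on the table: leave it
- bottle: sample bottle with a blue cap, 68 mm wide, 160 mm high, standing on the table: leave it
- jar: glass jar, 70 mm wide, 85 mm high, standing on the table: leave it
- spatula: spatula, 180 mm long, lying on the table beyond the drip dish: leave it
- well_plate: flat white well plate, 86 x 128 x 12 mm, beyond the board: leave it
- chip1: loose stone chip, about 25 x 20 mm and 9 mm thick, 12 g, lying on the board. Origin at the centre of its underside
- chip2: loose stone chip, about 25 x 20 mm and 9 mm thick, 12 g, lying on the board. Origin at the centre of its underside
- chip3: loose stone chip, about 25 x 20 mm and 9 mm thick, 12 g, lying on the board. Origin at the centre of its underside
- chip4: loose stone chip, about 25 x 20 mm and 9 mm thick, 12 g, lying on the board. Origin at the centre of its underside
- chip5: loose stone chip, about 25 x 20 mm and 9 mm thick, 12 g, lying on the board. Origin at the centre of its underside
Mind the look-alikes: they are no part of the job. What is shaped like the dish but green or purple is not meant.

How it is judged (in metres and radians):
On the way, in this order (a step that is already met when the one before it is completed fails the run):
1. the filter tower stands upright in the drip dish, let go (horizontal distance between tower and dish below 0.035 m and z of tower in the frame of dish between 0 and 0.01 m and angle between tower's own z axis and vertical below 0.1 rad and contact force between the fingers and tower below 0.1 N), for 0.2 s.
2. the scraper that fits is down on the board between the rims (z of scraper_middle in the frame of board_top between -0.003 and 0.006 m and x of scraper_middle in the frame of board_top between -0.12 and 0.12 m and y of scraper_middle in the frame of board_top between -0.03 and 0.03 m), for 0.1 s.
3. all five chips lie in the trough (x of chip1 in the frame of trough between -0.05 and 0.05 m and y of chip1 in the frame of trough between -0.068 and 0.068 m and z of chip1 in the frame of trough between -0.01 and 0.04 m and x of chip2 in the frame of trough between -0.05 and 0.05 m and y of chip2 in the frame of trough between -0.068 and 0.068 m and z of chip2 in the frame of trough between -0.01 and 0.04 m and x of chip3 in the frame of trough between -0.05 and 0.05 m and y of chip3 in the frame of trough between -0.068 and 0.068 m and z of chip3 in the frame of trough between -0.01 and 0.04 m and x of chip4 in the frame of trough between -0.05 and 0.05 m and y of chip4 in the frame of trough between -0.068 and 0.068 m and z of chip4 in the frame of trough between -0.01 and 0.04 m and x of chip5 in the frame of trough between -0.05 and 0.05 m and y of chip5 in the frame of trough between -0.068 and 0.068 m and z of chip5 in the frame of trough between -0.01 and 0.04 m), for 0.2 s.
At the end, for the whole second after the job is handed in: All five chips lie inside the trough below its rim (over 10 mm below the board's top); the filter tower stands upright (within 0.1 rad) on the floor of the drip dish, within 35 mm of its centre; the 110 mm scraper stands upright, blade down (within 0.1 rad), on the rubber mat; both at rest (all of step 3 and horizontal distance between tower and dish below 0.035 m and z of tower in the frame of dish between 0 and 0.01 m and angle between each of tower, scraper_middle's own z axis and vertical below 0.1 rad and x of scraper_middle in the frame of mat between -0.1 and 0.1 m and y of scraper_middle in the frame of mat between -0.16 and 0.16 m and z of scraper_middle in the frame of mat between -0.002 and 0.009 m and linear speed of each of tower, scraper_middle below 0.02 m/s); the robot touches nothing.
It fails at once if the fingers touch a chip (over 0.5 N) (contact force between the fingers and chip1 above 0.5 N or contact force between the fingers and chip2 above 0.5 N or contact force between the fingers and chip3 above 0.5 N or contact force between the fingers and chip4 above 0.5 N or contact force between the fingers and chip5 above 0.5 N).
It fails at once if the filter tower is tipped by over 0.6 rad (angle between tower's own z axis and vertical above 0.6 rad).
It fails at once if another scraper or a bystander is moved by over 30 mm (distance of any of scraper_short, scraper_long, spare_tower, bottle, jar, spatula, well_plate from where it was at the start of the episode above 0.03 m).
It also fails if it takes over 64 s, if anything falls off the work surface, if the arm or the gripper's body presses on something with over 40 N, if the wrist force passes 120 N, or if a joint passes its speed limit or range.

## Working session

There is one attempt and no reset: what is moved stays moved. The work goes in short steps, Python scripts to look and compute and a shell command to move; the robot and the scene stay as the last step left them, time stands still between calls to the robot, and variables do not carry over. Pictures are saved under pics/ and viewed, and the job is handed in when it is done.

```bash
ls; mkdir -p pics; python3 - <<'E'
from cell import manip
import cv2
print(manip.read_state())
for n in ("scene","top","wrist"):
    p=manip.camera(n); cv2.imwrite(f"pics/{n}0.png",p["img"][:,:,::-1])
    print(n,p["intrinsics"],p["origin"],p["orientation"],p["shot"])
E
```

```text
pics
{'clock': 0.0, 'joints': array([ 1.15343042e+00,  3.00466844e-01,  1.52157733e+00, -8.93546400e-06,
        1.32065374e+00, -6.66302831e-02]), 'qd': array([ 1.87408703e-03,  8.88310547e-04, -4.52431837e-04, -1.38163211e-03,
        8.28015247e-04, -6.17556067e-05]), 'effort': array([ 1.77947327e-04, -5.31790280e+01, -3.52749324e+01,  7.08754733e-02,
        2.42581952e-02, -9.21481796e-05]), 'eef_pos': array([188.90285573, 516.30258176, 226.89022678]), 'eef_rot': array([-1.57189971e+00,  6.49534729e-05, -3.50733441e-01]), 'wrist_force': array([ 0.44628939,  0.51774779, -0.98483166]), 'moment': array([-0.01894507,  0.07664091,  0.01687473]), 'finger_gap': 93.74312415680663}
scene [[373.65242263   0.         262.25828765]
 [  0.         373.65242263 188.14722284]
 [  0.           0.           1.        ]] [1068.94197424 -553.72813405  955.35052497] [-2.46167106  0.01392021  0.67866968] 1
top [[445.0235114    0.         252.08461486]
 [  0.         445.0235114  188.92536931]
 [  0.           0.           1.        ]] [ 349.76777345   31.15435577 1793.62070084] [-2.99227516  0.00676044 -1.59911434] 2
wrist [[297.31863964   0.         267.42077806]
 [  0.         297.31863964 188.89407051]
 [  0.           0.           1.        ]] [125.3118047  539.68858911 384.34861264] [2.90233529e+00 1.26799756e-03 1.22012824e+00] 3
```

View pics/scene0.png

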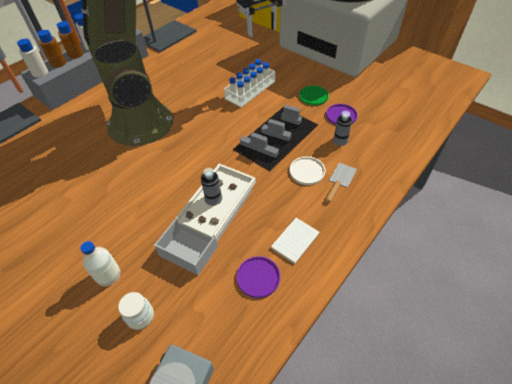

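View pics/top0.png

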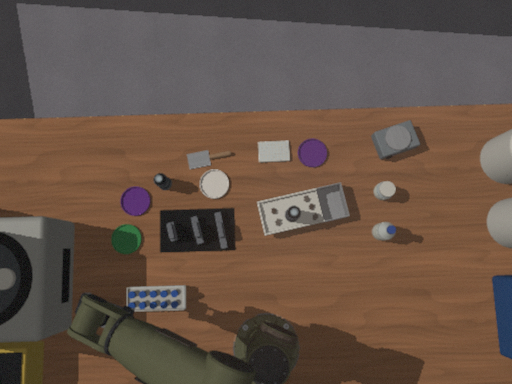

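View pics/wrist0.png

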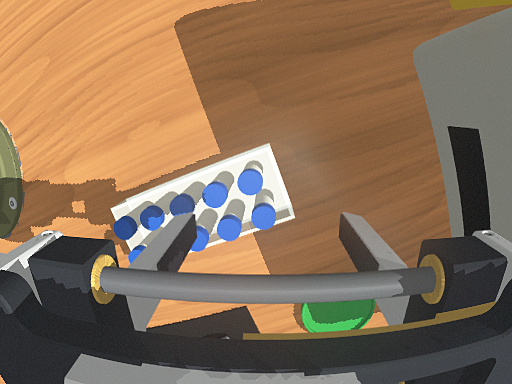

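The scene and top pictures agree. In the top picture:
- Board around (303,209), with the tower on it at (294,214).
- White dish at (214,184). The purple (136,201), (313,153) and green (127,239) dishes are decoys.
- Spare tower at (162,181).
- Scrapers on the mat at (172,232), (197,230) and (222,230), which look short, middle and long.

Next I'll measure.

```bash
cat > h.py <<'E'
import numpy as np, cv2
from scipy.spatial.transform import Rotation as R
from cell import manip
def Rm(e): return R.from_euler('xyz',e).as_matrix()
def ray(p,xy):
    K=np.array(p["intrinsics"]);c=Rm(p["orientation"])
    u=(xy[0]-K[0,2])/K[0,0];v=(xy[1]-K[1,2])/K[1,1]
    if p.get("fish"):
        r=np.hypot(u,v)+1e-12; d=np.array([np.sin(r)*u/r,np.sin(r)*v/r,np.cos(r)])
    else: d=np.array([u,v,1.])
    return np.array(p["origin"]),c@d
def at_z(p,xy,z):
    o,d=ray(p,xy); return o+d*(z-o[2])/d[2]
def proj(p,P):
    K=np.array(p["intrinsics"]);q=Rm(p["orientation"]).T@(np.array(P,float)-p["origin"])
    if p.get("fish"):
        r=np.hypot(q[0],q[1]);t=np.arctan2(r,q[2]); u,v=q[0]/r*t,q[1]/r*t
    else: u,v=q[0]/q[2],q[1]/q[2]
    return np.array([K[0,0]*u+K[0,2],K[1,1]*v+K[1,2]])
def cam(n):
    p=manip.camera(n); p["fish"]=(n=="wrist"); return p
def tri(obs):
    A=np.zeros((3,3));b=np.zeros(3)
    for p,xy in obs:
        o,d=ray(p,xy);d=d/np.linalg.norm(d);M=np.eye(3)-np.outer(d,d);A+=M;b+=M@o
    return np.linalg.solve(A,b)
E
python3 - <<'E'
from h import *
np.set_printoptions(precision=1,suppress=True)
s=cam("scene");t=cam("top")
Z=dict(board=0,board_top=50,board_edge=50,trough=4,tower=50,dish=0,mat=0,scraper_middle=4,spare_tower=0,chip1=50,bottle=0,jar=0,spatula=0,well_plate=0)
for n,z in Z.items():
    for nm,p in(("scene",s),("top",t)):
        for d in manip.tip_of(n,p)[:6]:
            if d["score"]>.2: print(n,nm,round(d["score"],2),np.array(d["xy"]),at_z(p,d["xy"],z)[:2])
for nm,p in(("scene",s),("top",t)):
    big=cv2.resize(p["img"],None,fx=4,fy=4,interpolation=cv2.INTER_CUBIC)[:,:,::-1]
    if nm=="top": cv2.imwrite("pics/topA.png",big[4*160:4*260,4*150:4*350])
    else: cv2.imwrite("pics/sceneA.png",big[4*100:4*250,4*150:4*350])
E
```

```text
board scene 0.63 [220.1 209.7] [ 524.2 -110.8]
board top 0.88 [292.1 211.8] [ 521.6 -123.4]
board_top scene 0.84 [213.2 201.4] [ 515.  -124.3]
board_top scene 0.57 [203.9 223.4] [ 549.1 -199.1]
board_top top 0.75 [287.6 210.1] [ 524.1 -101.7]
board_edge scene 0.67 [195.6 227.9] [ 541.2 -225.1]
board_edge top 0.7 [319.8 204.4] [ 542.9 -229.3]
trough scene 0.89 [188.4 246.4] [ 543.6 -266.7]
trough scene 0.71 [339.2 181.6] [758.2 216.1]
trough top 0.73 [329.8 203.1] [ 552.1 -276.8]
tower scene 0.78 [214.4 195.1] [ 501.2 -104.4]
tower scene 0.49 [187.5 247.9] [ 570.5 -285.5]
dish scene 0.88 [338.6 114.9] [576.9 508.4]
dish scene 0.75 [308.5 172.5] [654.1 189.6]
dish scene 0.75 [257.7 277.3] [ 762.2 -214.6]
dish scene 0.75 [310.8  94.6] [420.  547.7]
dish scene 0.49 [216.8 201.8] [494.6 -94.6]
dish top 0.95 [129.7 239.4] [429.4 532.6]
dish top 0.94 [214.9 182.5] [650.8 186.8]
dish top 0.86 [311.8 153.2] [ 761.5 -214.6]
mat scene 0.7 [273.4 138.1] [457.  249.3]
mat scene 0.54 [110.3 275.7] [ 438.2 -466.2]
mat top 0.63 [198.9 230.7] [456.3 254.3]
scraper_middle scene 0.74 [277.4 138.4] [472
[... 415 characters left out ...]
7. ] [ 573.7 -182.3]
chip1 top 0.53 [314.8 215.5] [ 499.7 -207.4]
chip1 top 0.51 [276.6 220.1] [486. -57.]
chip1 top 0.46 [271.2 211.3] [521.2 -37.1]
chip1 top 0.46 [309.9 209.1] [ 525.5 -189.5]
bottle scene 0.55 [110.4 271.3] [ 427.4 -457.8]
bottle top 0.61 [381.8 228.5] [ 444.  -480.3]
bottle top 0.33 [288.4 216.7] [ 502.2 -107.7]
jar scene 0.83 [139.5 316.1] [ 591.4 -488.7]
jar scene 0.59 [276.1 139.1] [468.1 251.2]
jar top 0.84 [380.  193.7] [ 585.  -483.1]
spatula scene 0.7 [340.4 184.9] [767.5 209.6]
spatula scene 0.55 [215.5 196.2] [475.7 -80.6]
spatula top 0.74 [208.7 153.8] [771.6 210.5]
well_plate scene 0.76 [293.5 243.1] [775.9 -65.4]
well_plate top 0.8 [274.8 152. ] [771.1 -62.4]
```

View pics/topA.png

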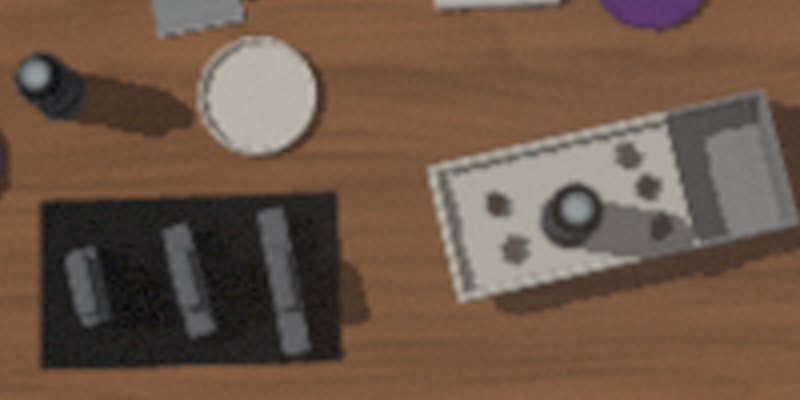

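View pics/sceneA.png

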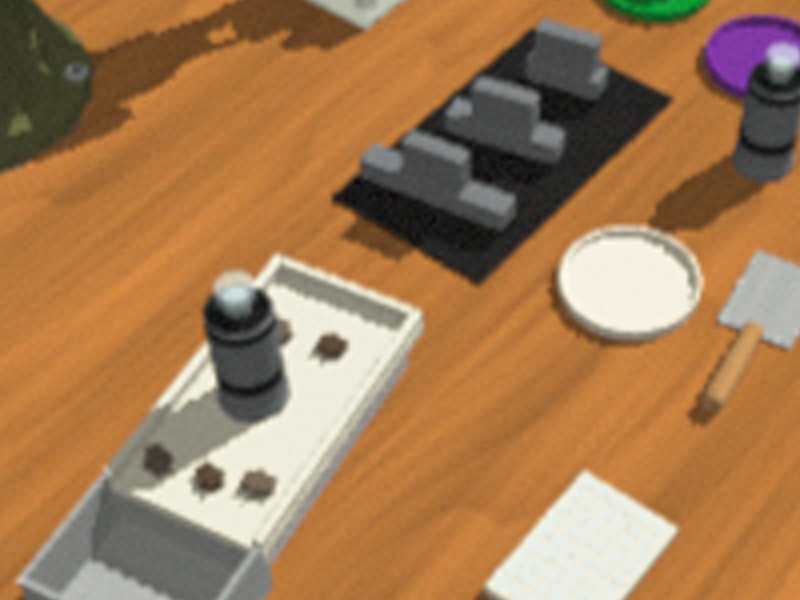

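```bash
python3 - <<'E'
from h import *
np.set_printoptions(precision=1,suppress=True)
s=cam("scene");t=cam("top")
T=lambda x,y:((x+.5)/4-.5+150,(y+.5)/4-.5+160)
S=lambda x,y:((x+.5)/4-.5+150,(y+.5)/4-.5+100)
f=lambda n,z,pts,p,g:print(n,*[at_z(p,g(*q),z)[:2] for q in pts])
f("boardTop farclosed,nearclosed",64,[(430,165),(460,300)],t,T)
f("trough far,near",60,[(765,90),(798,225)],t,T)
f("edge",50,[(668,128),(697,243)],t,T)
f("dish",12,[(259,96)],t,T); f("dishS",12,[(632,280)],s,S)
f("towerknob T",175,[(577,207)],t,T);f("tower knob S",170,[(234,296)],s,S)
print(tri([(t,T(577,207)),(s,S(234,294))]))
f("spare",125,[(36,76)],t,T)
f("mat",4,[(40,203),(335,193),(342,357),(42,367)],t,T)
for n,a,b in(("short",(82,250),(94,325)),("mid",(177,226),(203,332)),("long",(271,210),(297,350))):
    A=at_z(t,T(*a),34);B=at_z(t,T(*b),34);print(n,A[:2],B[:2],np.linalg.norm(A-B),(A+B)[:2]/2)
E
```

```text
boardTop farclosed,nearclosed [562.3  17.1] [430.  -8.]
trough far,near [ 627.6 -315.3] [ 493.5 -339.6]
edge [ 594.  -219.3] [ 479.6 -242. ]
dish [644.3 188. ]
dishS [649.7 189.2]
towerknob T [ 506.2 -114.9]
tower knob S [ 510.  -119.4]
[ 506.7 -115.9  166.9]
spare [651.1 390.2]
mat [542.5 411.8] [544.  113.4] [379.6 110.1] [378.2 409.4]
short [491.4 363.7] [417.2 351.9] 75.06372846468102 [454.3 357.8]
mid [512.5 269.4] [407.3 244.7] 107.97128720839811 [459.9 257.1]
long [525.7 175.9] [387.2 152.7] 140.433070473246 [456.4 164.3]
```

Lengths come out at 75, 108 and 140 mm, so the one to use is the middle one, at top-picture pixel (197,230) and about (460,257) mm. Tower candidates:
- Top (294,214), standing on the board: this is the one.
- Top (162,181), standing on the table: the spare, not to be touched.

The crops confirm this. I'll hover over the tower next.

```bash
python3 -m jog '[516,-3,-484,0,-31,0,516,-3,-484,0,-31,0,516,-3,-484,0,-31,0,516,-3,-484,0,-31,0,516,-3,-484,0,-31,0,516,-3,-484,0,-31,0,516,-3,-484,0,-31,0,516,-3,-484,0,-31,0,516,-3,-484,0,-31,0,516,-3,-484,0,-31,0]' 94
```

```text
clock: 2.58
eef_pos: [372.3, 152.0, 229.6]
eef_rot: [-1.571, -0.001, 0.19]
wrist_force: [1.0, 0.8, 0.6]
finger_gap: 94.1
```

```bash
python3 -m jog '[75,0,-265,0,0,0,75,0,-265,0,0,0,75,0,-265,0,0,0,75,0,-265,0,0,0,75,0,-265,0,0,0,75,0,-265,0,0,0,75,0,-265,0,0,0,75,0,-265,0,0,0,75,0,-265,0,0,0,75,0,-265,0,0,0]' && python3 - <<'E'
from h import *
p=cam("wrist");cv2.imwrite("pics/w1.png",p["img"][:,:,::-1]);s=manip.read_state();print(s["eef_pos"],s["eef_rot"],s["joints"],p["origin"],p["orientation"])
E
```

```text
clock: 3.42
eef_pos: [495.4, -91.6, 229.1]
eef_rot: [-1.571, 0.0, 0.19]
wrist_force: [0.7, 0.0, 0.4]
finger_gap: 93.7
[495.36290629 -91.2444875  229.31526429] [-1.57067263e+00  1.01809979e-05  1.91030879e-01] [-2.54935463e-01  1.95095774e-01  1.64717996e+00  1.11284362e-04
  1.29937946e+00 -2.01679251e+00] [ 428.8194384  -104.74927716  386.54464926] [2.90279035e+00 2.29590762e-04 1.76120513e+00]
```

View pics/w1.png

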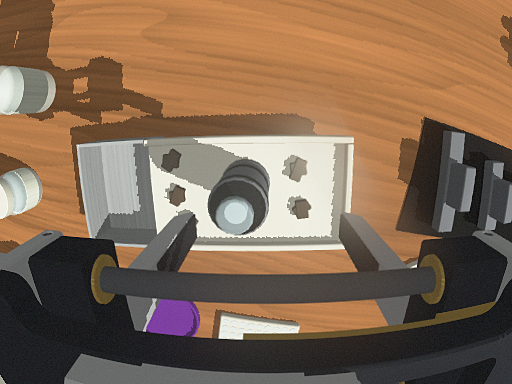

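Wrist picture: tower knob at (235,213). The board's closed end is on the right, x≈350, and the open edge around x≈150. Enlarging to fit the corners.

```bash
python3 - <<'E'
from h import *
p=cam("wrist");np.save("w1.npy",p,allow_pickle=True)
im=cv2.resize(p["img"][125:260,70:365],None,fx=2.7,fy=2.7,interpolation=cv2.INTER_CUBIC)[:,:,::-1];cv2.imwrite("pics/w1b.png",im)
E
```

```text
(no output)
```

View pics/w1b.png

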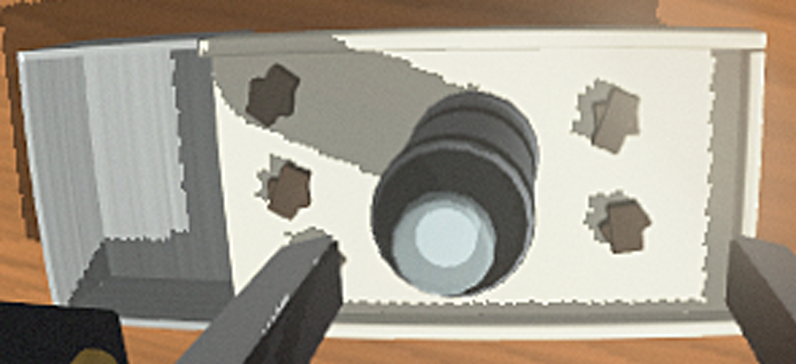

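```bash
cat > fit.py <<'E'
from h import *
from scipy.optimize import least_squares
def fit(obs,x0):
    # obs: (picture, xy, local point)
    def f(v,full=False):
        c,s=np.cos(v[2]),np.sin(v[2])
        return np.concatenate([proj(p,[v[0]+c*l[0]-s*l[1],v[1]+s*l[0]+c*l[1],l[2]])-xy for p,xy,l in obs])
    r=least_squares(f,x0,x_scale=[10,10,.1],loss='soft_l1'); return r.x,f(r.x).reshape(-1,2)
E
python3 - <<'E'
from fit import *
np.set_printoptions(precision=2,suppress=True)
p=np.load("w1.npy",allow_pickle=True).item()
C=lambda x,y:np.array([(x+.5)/2.7-.5+70,(y+.5)/2.7-.5+125])
# board y axis: x=open end(-Y world), y=left of x -> world +x ; near side = -y
obs=[(p,C(766,33),(-128,-68,64)),(p,C(199,40),(120,-68,64)),(p,C(219,95),(120,-50,50)),(p,C(706,301),(-120,60,50)),(p,C(232,300),(120,60,50))]
v,r=fit(obs,[520,-112,-1.38]);print("board",v,v[2]+np.pi/2);print(r)
print("knob",at_z(p,C(446,237),175)); 
# tower: body circle top shoulder
c,s=np.cos(v[2]),np.sin(v[2]);B=np.array([[c,-s],[s,c]])
for n,q in dict(c1=(606,117),c2=(622,222),c3=(272,95),c4=(285,190)).items(): print(n,B.T@(at_z(p,C(*q),56)[:2]-v[:2]))
t=cam("top")
T=lambda x,y:np.array(((x+.5)/4-.5+150,(y+.5)/4-.5+160))
for q in[(497,204),(515,249),(628,155),(649,187),(662,227)]:print(B.T@(at_z(t,T(*q),56)[:2]-v[:2]))
for d in manip.masks_of("tower",p if 0 else cam("wrist"))[:2]:print(d["score"],d["xy"])
print(proj(p,[507,-117,175]),C(446,237))
E
```

```text
board [ 519.33 -112.77   -1.37] 0.19778213445939907
[[ 5.66 -0.39]
 [-2.45 -0.  ]
 [-4.31 -6.47]
 [12.    2.58]
 [-0.26  2.72]]
knob [ 502.02 -115.28  175.  ]
c1 [-55.65 -30.63]
c2 [-63.28  15.37]
c3 [ 87.24 -42.  ]
c4 [84.41  0.29]
[-63.36  16.39]
[-56.45 -30.45]
[73.28 34.49]
[85.68 -0.83]
[ 88.47 -41.8 ]
0.81 [238.0, 197.7]
[231.62 218.15] [234.87 212.46]
```

Residuals suggest the closed-end rim's outer face is at x = -120, not -128. That gives 239/338 mm, which matches both views. Refitting on that basis.

```bash
python3 - <<'E'
from fit import *
np.set_printoptions(precision=2,suppress=True)
p=np.load("w1.npy",allow_pickle=True).item()
C=lambda x,y:np.array([(x+.5)/2.7-.5+70,(y+.5)/2.7-.5+125])
T=lambda x,y:np.array(((x+.5)/4-.5+150,(y+.5)/4-.5+160))
S=lambda x,y:np.array(((x+.5)/4-.5+150,(y+.5)/4-.5+100))
W=[(p,C(766,33),(-120,-68,64)),(p,C(199,40),(120,-68,64)),(p,C(217,75),(120,-60,50)),(p,C(706,301),(-112,60,50)),(p,C(230,300),(120,60,50))]
t=cam("scene");s=t;t=cam("top")
Tt=[(t,T(430,165),(-120,68,64)),(t,T(460,300),(-120,-68,64)),(t,T(668,128),(120,60,50)),(t,T(697,243),(120,-60,50))]
Ss=[(s,S(281,255),(-120,-68,64)),(s,S(422,312),(-120,68,64)),(s,S(108,470),(120,-68,64)),(s,S(264,544),(120,68,64))]
for n,o in(("W",W),("T",Tt),("S",Ss),("all",W+Tt+Ss)):
    v,r=fit(o,[520,-112,-1.38]);print(n,v,v[2]+np.pi/2);print(r.round(1).tolist())
for q in [(p,C(446,237)),(t,T(577,207))]:print("knob",at_z(q[0],q[1],175))
E
```

```text
W [ 519.11 -111.78   -1.38] 0.1922215254077142
[[0.1, 0.0], [-1.4, -0.7], [-3.1, -7.9], [6.4, 3.2], [0.9, 2.3]]
T [ 516.61 -113.08   -1.39] 0.17599470356615154
[[0.0, -0.1], [-0.3, 0.4], [0.3, -0.7], [-0.1, 0.3]]
S [ 521.92 -109.06   -1.37] 0.1962714828213381
[[-0.3, -0.4], [1.3, -0.2], [-0.7, 0.2], [0.1, 0.1]]
all [ 519.18 -111.59   -1.38] 0.19178251154746917
[[0.2, 0.2], [-1.3, -0.6], [-3.0, -7.9], [6.5, 3.3], [1.0, 2.3], [-0.5, -0.2], [-0.3, 0.1], [-0.4, -1.7], [-0.3, -0.9], [-1.3, -0.3], [0.2, -0.0], [-2.1, 0.2], [-1.5, 0.2]]
knob [ 502.02 -115.28  175.  ]
knob [ 506.23 -114.85  175.  ]
```

```bash
python3 -m jog '[4,0,-25,0,0,0,4,0,-25,0,0,0,4,35,-25,0,0,0,4,70,-25,0,0,0,4,90,-25,0,0,0,4,101,-25,0,0,0,4,101,-25,0,0,0,4,101,-25,0,0,0]' && python3 - <<'E'
from h import *
p=cam("wrist");cv2.imwrite("pics/w2.png",p["img"][:,:,::-1])
E
```

```text
clock: 4.43
eef_pos: [504.7, -115.8, 129.0]
eef_rot: [-1.571, -0.0, 0.19]
wrist_force: [0.8, -1.0, 0.0]
finger_gap: 94.1
```

View pics/w2.png

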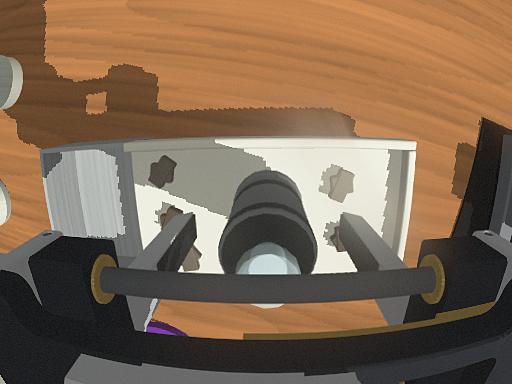

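The tower is centred between the fingers at x≈267. Closing the gripper.

```bash
python3 -m jog '[0,0,0,0,0,0,0,0,0,0,0,0,0,0,0,0,0,0,0,0,0,0,0,0,0,0,0,0,0,0,0,0,0,0,0,0,0,0,0,0,0,0,0,0,0,0,0,0]' 40 30
```

```text
clock: 5.15
eef_pos: [504.3, -115.9, 128.3]
eef_rot: [-1.571, -0.0, 0.19]
wrist_force: [-1.1, 0.7, 1.2]
finger_gap: 51.3
```

```bash
python3 -m jog '[0,-6,0,0,0,0,0,-20,0,0,0,0,0,-35,0,0,0,0,0,-45,0,0,0,0,0,-45,0,0,0,0]'; python3 - <<'E'
from h import *
p=cam("wrist");cv2.imwrite("pics/w3.png",p["img"][:,:,::-1]);print(manip.read_state()["finger_gap"])
E
```

```text
clock: 5.57
eef_pos: [505.0, -116.1, 175.3]
eef_rot: [-1.572, -0.003, 0.19]
wrist_force: [0.1, -0.4, -3.8]
finger_gap: 51.5
51.90531355809285
```

View pics/w3.png

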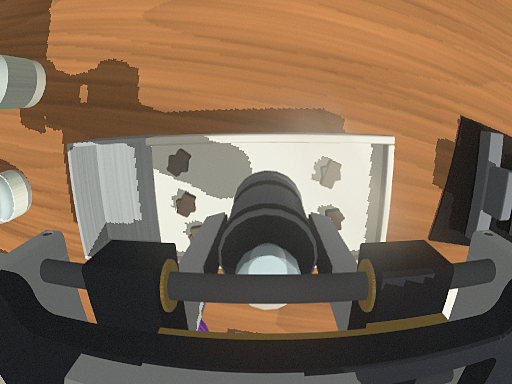

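Tower held (-3.8 N). Carrying it to the dish.

```bash
python3 -m jog '[6,0,8,0,0,0,18,0,25,0,0,0,36,0,50,0,0,0,56,0,77,0,0,0,77,0,105,0,0,0,98,0,134,0,0,0,119,0,163,0,0,0,140,0,192,0,0,0,160,0,219,0,0,0,176,0,241,0,0,0]' && python3 -m jog '[12,0,17,0,0,0,19,0,26,0,0,0,22,0,30,0,0,0,22,0,30,0,0,0,22,0,30,0,0,0]' && python3 - <<'E'
from h import *
np.set_printoptions(precision=1,suppress=True)
p=cam("wrist");cv2.imwrite("pics/w4.png",p["img"][:,:,::-1])
s=cam("scene");t=cam("top");cv2.imwrite("pics/s4.png",cv2.resize(s["img"][90:230,230:390],None,fx=4,fy=4)[:,:,::-1])
cv2.imwrite("pics/t4.png",cv2.resize(t["img"][140:230,150:350],None,fx=4,fy=4)[:,:,::-1])
E
```

```text
clock: 6.45
eef_pos: [631.6, 157.2, 171.6]
eef_rot: [-1.571, 0.002, 0.191]
wrist_force: [0.4, -1.0, -3.8]
finger_gap: 51.5
clock: 6.87
eef_pos: [647.1, 187.5, 172.4]
eef_rot: [-1.571, 0.001, 0.19]
wrist_force: [-0.5, 0.5, -3.3]
finger_gap: 51.6
```

View pics/w4.png

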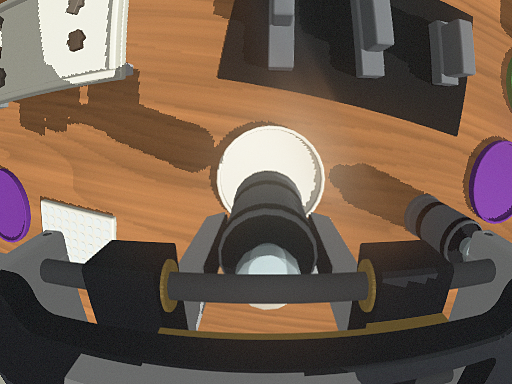

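View pics/s4.png

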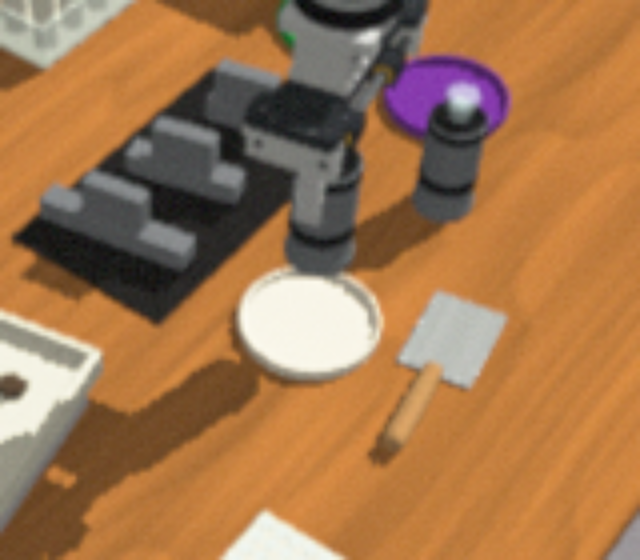

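Dish centre column is about 271 and the tower column about 267 in the wrist view, so they are aligned. Lowering.

```bash
python3 -m jog '[0,15,0,0,0,0,0,40,0,0,0,0,0,62,0,0,0,0,0,76,0,0,0,0,0,83,0,0,0,0,0,86,0,0,0,0,0,88,0,0,0,0,0,88,0,0,0,0]'
```

```text
clock: 7.68
eef_pos: [647.9, 187.6, 86.1]
eef_rot: [-1.571, -0.001, 0.19]
wrist_force: [-0.5, -0.4, -3.6]
finger_gap: 51.8
```

```bash
python3 -m jog '[0,1,0,0,0,0,0,2,0,0,0,0,0,3,0,0,0,0,0,3,0,0,0,0]'
```

```text
clock: 8.02
eef_pos: [647.9, 187.8, 83.3]
eef_rot: [-1.571, -0.001, 0.19]
wrist_force: [-0.5, -0.9, 3.7]
finger_gap: 51.7
```

Contact: the force flipped to +3.7 N. Releasing and rising clear.

```bash
python3 -m jog '[0,0,0,0,0,0,0,0,0,0,0,0,0,0,0,0,0,0,0,0,0,0,0,0,0,0,0,0,0,0,0,0,0,0,0,0]' 94 && python3 -m jog '[0,-30,0,0,0,0,0,-70,0,0,0,0,0,-110,0,0,0,0,0,-120,0,0,0,0]' && python3 - <<'E'
from h import *
np.set_printoptions(precision=1,suppress=True)
p=cam("wrist");cv2.imwrite("pics/w5.png",p["img"][:,:,::-1]);np.save("w5.npy",p,allow_pickle=True)
s=cam("scene");cv2.imwrite("pics/s5.png",cv2.resize(s["img"][90:230,230:390],None,fx=4,fy=4)[:,:,::-1])
E
```

```text
clock: 8.52
eef_pos: [647.5, 187.7, 82.2]
eef_rot: [-1.571, 0.0, 0.19]
wrist_force: [-0.8, 0.4, -0.9]
finger_gap: 87.9
clock: 8.85
eef_pos: [649.0, 188.0, 209.5]
eef_rot: [-1.57, -0.009, 0.19]
wrist_force: [0.6, 0.6, 1.3]
finger_gap: 94.0
```

View pics/w5.png

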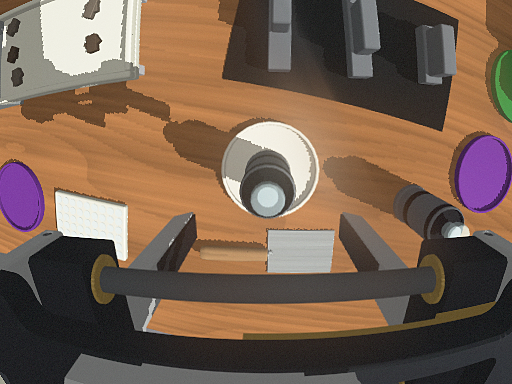

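View pics/s5.png

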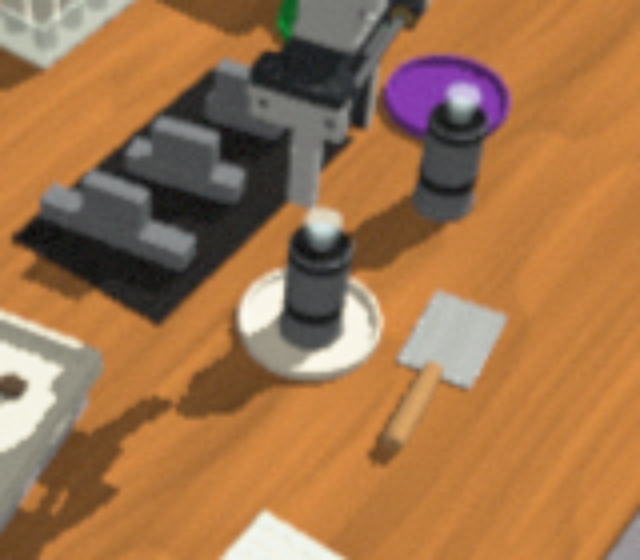

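Tower is upright in the white dish, dish centre (270,170) in the wrist view. Now over to the scraper.

```bash
python3 -m jog '[-20,0,12,0,0,0,-55,0,33,0,0,0,-90,5,53,0,0,0,-125,10,74,0,0,0,-155,10,92,0,0,0,-172,10,102,0,0,0,-177,10,105,0,0,0,-177,10,105,0,0,0]' 50 && python3 - <<'E'
from h import *
p=cam("wrist");np.save("w6.npy",p,allow_pickle=True)
cv2.imwrite("pics/w6.png",p["img"][:,:,::-1])
cv2.imwrite("pics/w6b.png",cv2.resize(p["img"][100:260,120:420],None,fx=2.6,fy=2.6,interpolation=cv2.INTER_CUBIC)[:,:,::-1])
E
```

```text
clock: 9.62
eef_pos: [452.9, 257.6, 191.5]
eef_rot: [-1.571, 0.001, 0.192]
wrist_force: [0.9, -0.1, 0.0]
finger_gap: 49.9
```

View pics/w6.png

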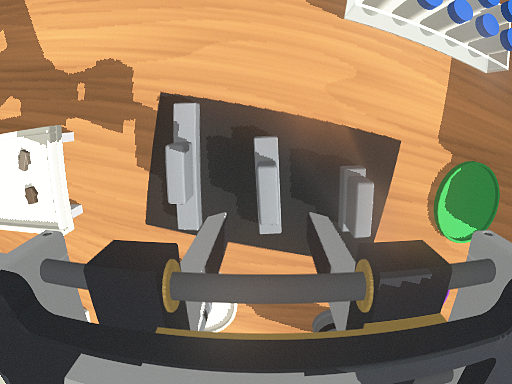

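View pics/w6b.png

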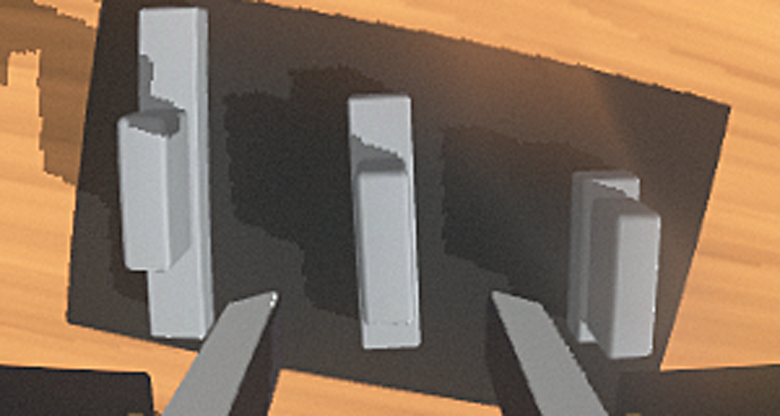

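```bash
python3 - <<'E'
from fit import *
np.set_printoptions(precision=2,suppress=True)
p=np.load("w6.npy",allow_pickle=True).item()
C=lambda x,y:np.array([(x+.5)/2.6-.5+120,(y+.5)/2.6-.5+100])
# scraper local: y along world +x => yaw ~ -1.35 ; local x -> world -y (image left)
o=[(p,C(348,98),(13,-55,34)),(p,C(411,97),(-13,-55,34)),(p,C(364,348),(13,55,34)),(p,C(421,345),(-13,55,34)),
(p,C(358,171),(10,-30,72)),(p,C(405,171),(-10,-30,72)),(p,C(362,322),(10,30,72)),(p,C(414,322),(-10,30,72))]
v,r=fit(o,[460,257,-1.35]);print(v,v[2]+np.pi/2);print(r.round(1).tolist());print(manip.read_state()["eef_pos"])
# check vertical scale: ends
for q,z in(((380,97),34),((392,346),34),((382,171),72),((388,322),72)):print(at_z(p,C(*q),z))
E
```

```text
[459.04 258.87  -1.33] 0.2383694680938515
[[-0.3, -0.8], [0.1, -1.5], [-0.9, 0.5], [-0.1, 0.7], [-1.5, -0.1], [1.6, -1.0], [0.4, 1.7], [0.5, 0.8]]
[454.02 257.24 191.67]
[406.57 246.4   34.  ]
[511.46 272.    34.  ]
[430.39 251.98  72.  ]
[486.97 265.26  72.  ]
```

```bash
python3 -m jog '[5,20,1,0,-2.6,0,5,55,1,0,-2.6,0,5,90,1,0,-2.6,0,5,115,1,0,-2.6,0,5,127,1,0,-2.6,0,5,131,1,0,-2.6,0,5,131,1,0,-2.6,0,5,131,1,0,-2.6,0]' && python3 - <<'E'
from h import *
p=cam("wrist");cv2.imwrite("pics/w7.png",p["img"][:,:,::-1])
s=cam("scene");cv2.imwrite("pics/s7.png",cv2.resize(s["img"][90:190,210:340],None,fx=5,fy=5)[:,:,::-1])
E
```

```text
clock: 10.33
eef_pos: [459.5, 259.0, 61.6]
eef_rot: [-1.571, -0.001, 0.235]
wrist_force: [0.6, 0.2, 0.7]
finger_gap: 49.9
```

View pics/w7.png

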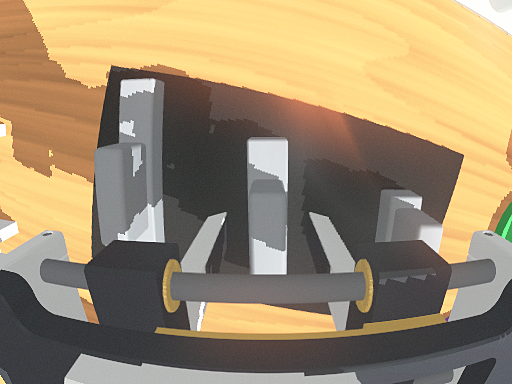

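View pics/s7.png

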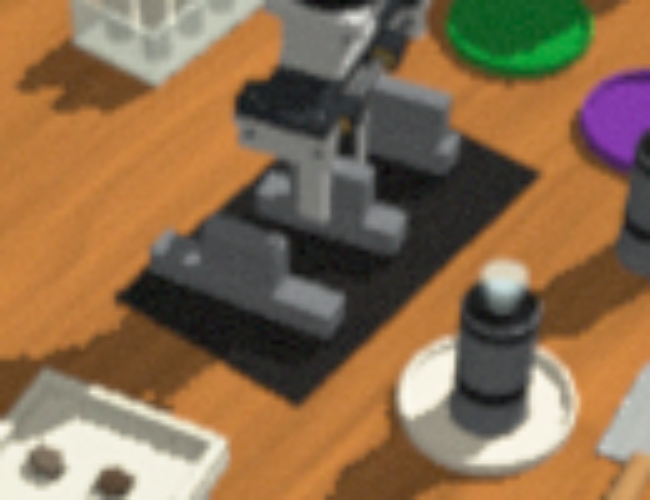

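The scraper is squarely between the fingers at x≈267. Gripping it.

```bash
python3 -m jog '[0,1,0,0,0,0,0,1,0,0,0,0,0,1,0,0,0,0,0,1,0,0,0,0,0,1,0,0,0,0,0,1,0,0,0,0]' 10 40 && python3 -m jog '[0,-4,0,0,0,0,0,-20,0,0,0,0,0,-45,0,0,0,0,0,-75,0,0,0,0,0,-92,0,0,0,0,0,-95,0,0,0,0,0,-95,0,0,0,0]' && python3 - <<'E'
from h import *
p=cam("wrist");cv2.imwrite("pics/w8.png",p["img"][:,:,::-1])
print(manip.read_state())
E
```

```text
clock: 10.93
eef_pos: [458.6, 259.3, 60.4]
eef_rot: [-1.571, -0.0, 0.236]
wrist_force: [-0.6, 0.1, 1.2]
finger_gap: 19.6
clock: 11.52
eef_pos: [458.8, 259.3, 155.9]
eef_rot: [-1.57, -0.002, 0.236]
wrist_force: [0.4, 0.3, -2.2]
finger_gap: 19.7
{'clock': 11.5667, 'joints': array([ 4.45014246e-01,  3.20870178e-01,  1.67176517e+00,  2.81476533e-05,
        1.14946865e+00, -1.36142697e+00]), 'qd': array([-0.00064666,  0.02388944,  0.01617651, -0.00058632, -0.00535561,
        0.00083432]), 'effort': array([ 3.20787344e-02, -5.47282362e+01, -3.47093189e+01, -1.25645056e-04,
        2.33571175e-01, -9.96402491e-05]), 'eef_pos': array([458.27847862, 259.11886431, 154.57589201]), 'eef_rot': array([-1.57087749e+00,  5.05520015e-04,  2.35633349e-01]), 'wrist_force': array([-0.96939036,  0.88822065, -1.83487553]), 'moment': array([ 0.03420774, -0.01168605,  0.02617403]), 'finger_gap': 19.868830664179068}
```

View pics/w8.png

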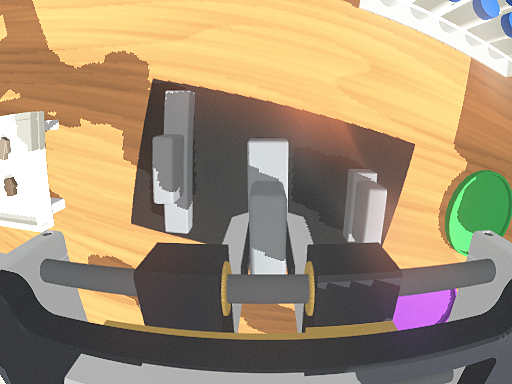

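```bash
python3 - <<'E'
from fit import *
np.set_printoptions(precision=1,suppress=True)
p=np.load("w1.npy",allow_pickle=True).item()
C=lambda x,y:np.array([(x+.5)/2.7-.5+70,(y+.5)/2.7-.5+125])
W=[(p,C(766,33),(-120,-68,64)),(p,C(199,40),(120,-68,64)),(p,C(230,300),(120,60,50))]
v,r=fit(W,[520,-112,-1.38]);print(v,v[2]+np.pi/2,r)
c,s=np.cos(v[2]),np.sin(v[2]);B=np.array([[c,-s],[s,c]])
for n,q,z in(("rim outer top",(764,150),64),("rim inner top",(750,150),64),("wall foot",(712,150),50),("wall foot2",(712,80),50),("chipA",(638,117),57),("chipB",(651,222),57),("edge",(219,120),50),("edge",(225,220),50),("far foot",(500,302),50),("far rim top out",(500,335),64),("near rim top out",(500,36),64),("near rim in",(500,50),64)):
    print(n,B.T@(at_z(p,C(*q),z)[:2]-v[:2]))
t=cam("top");cv2.imwrite("pics/t8.png",cv2.resize(t["img"][175:245,250:355],None,fx=7.5,fy=7.5,interpolation=cv2.INTER_CUBIC)[:,:,::-1])
E
```

```text
[ 518.6 -112.    -1.4] 0.18625391127468593 [[ 0.3  0.2]
 [-1.2 -1.7]
 [ 0.4  1.3]]
rim outer top [-121.5  -18.9]
rim inner top [-115.3  -18.8]
wall foot [-101.9  -15.7]
wall foot2 [-100.4  -46.4]
chipA [-67.8 -31. ]
chipB [-75.1  14.9]
edge [117.  -28.7]
edge [118.2  18.1]
far foot [-9.2 55.3]
far rim top out [-9.7 65.3]
near rim top out [-10.4 -64.9]
near rim in [-10.4 -59.2]
```

View pics/t8.png

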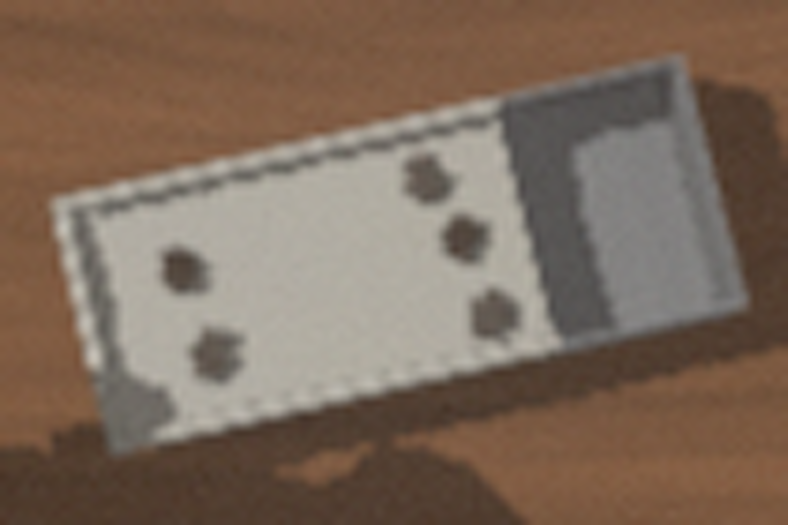

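The top view shows chips at (183,270) and (217,355) near the closed end, with rear edges at board x ≈ -68 and -75. The rim's inner face is at about -112. I'll aim the scraper centre at x ≈ -94, which leaves 5 to 6 mm each side.

```bash
python3 -m jog '[-1,0,-12,0,0.3,0,-3,0,-40,0,1,0,-6,0,-75,0,2,0,-9,0,-110,0,2.7,0,-13,0,-147,0,2.7,0,-16,0,-185,0,2.7,0,-19,0,-222,0,2.7,0,-22,0,-255,0,2.7,0,-24,0,-275,0,2.7,0,-24,0,-281,0,2.7,0]' && python3 -m jog '[0,0,0,0,0,0,0,0,0,0,0,0]' && python3 - <<'E'
from h import *
p=cam("wrist");np.save("w9.npy",p,allow_pickle=True);cv2.imwrite("pics/w9.png",cv2.resize(p["img"],None,fx=1.5,fy=1.5,interpolation=cv2.INTER_CUBIC)[:,:,::-1])
t=cam("scene");cv2.imwrite("pics/s9.png",cv2.resize(t["img"][130:280,140:290],None,fx=4,fy=4,interpolation=cv2.INTER_CUBIC)[:,:,::-1])
E
```

```text
clock: 12.45
eef_pos: [500.3, -22.9, 154.1]
eef_rot: [-1.571, 0.002, 0.185]
wrist_force: [0.3, 0.4, -0.9]
finger_gap: 19.8
clock: 12.62
eef_pos: [500.4, -19.4, 154.6]
eef_rot: [-1.57, 0.001, 0.188]
wrist_force: [0.1, 0.1, -1.5]
finger_gap: 19.6
```

View pics/w9.png

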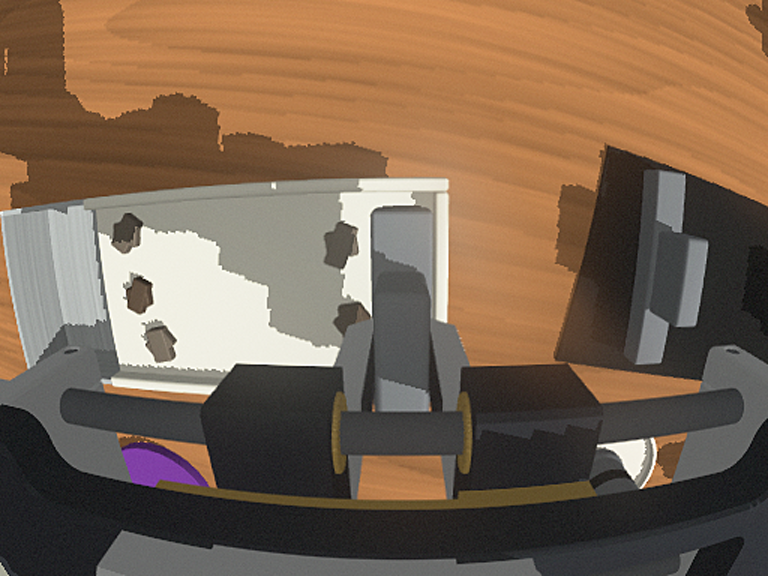

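View pics/s9.png

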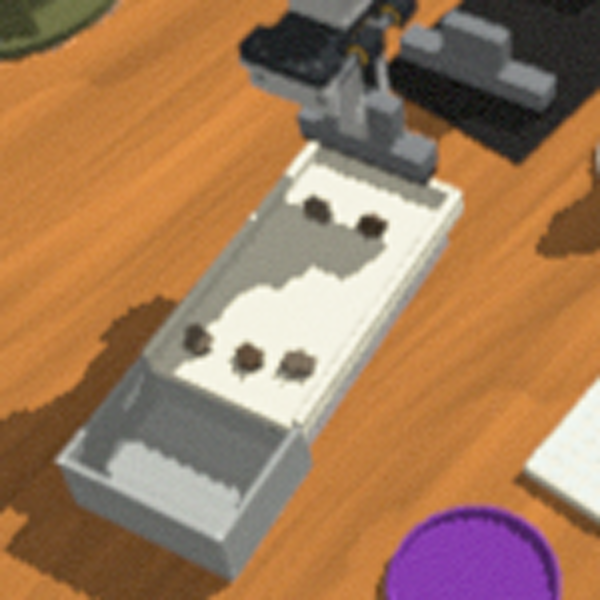

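```bash
python3 - <<'E'
from fit import *
p=np.load("w9.npy",allow_pickle=True).item()
im=cv2.resize(p["img"],None,fx=3,fy=3,interpolation=cv2.INTER_CUBIC)[:,:,::-1].copy()
def seg(v,a,b,col):
    c,s=np.cos(v[2]),np.sin(v[2]);P=[]
    for k in np.linspace(0,1,30):
        l=np.array(a)*(1-k)+np.array(b)*k
        P.append(proj(p,[v[0]+c*l[0]-s*l[1],v[1]+s*l[0]+c*l[1],l[2]]))
    cv2.polylines(im,[np.int32((np.array(P)+.5)*3-.5)],False,col,1,cv2.LINE_AA)
v=[518.8,-111.8,.188-np.pi/2]
for y,z in((-68,64),(-60,64),(60,64),(68,64)):seg(v,(-120,y,z),(120,y,z),(0,0,255))
for x,z in((-120,64),(-112,64),(-112,50),(120,50)):seg(v,(x,-60,z),(x,60,z),(0,0,255))
z0=154.6-56.4
w=[501,-19.5,.188-np.pi/2]
for x in(-13,13):seg(w,(x,-55,z0+30),(x,55,z0+30),(0,200,0));seg(w,(x,-55,z0),(x,55,z0),(255,0,0))
for y in(-55,55):seg(w,(-13,y,z0+30),(13,y,z0+30),(0,200,0));seg(w,(-13,y,z0),(13,y,z0),(255,0,0))
cv2.imwrite("pics/w9o.png",im[330:830,160:950])
E
```

```text
(no output)
```

View pics/w9o.png

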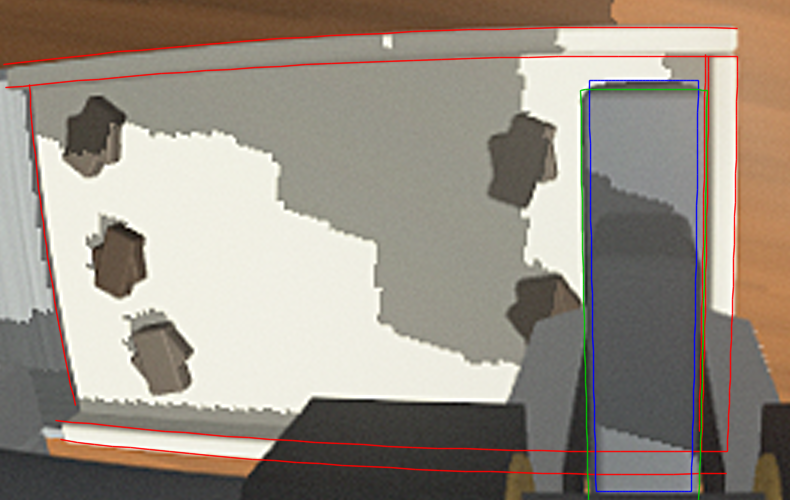

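The overlay matches the rims and the scraper, so both poses are good. Lowering between the rims.

```bash
python3 -m jog '[0,10,0,0,0,0,0,25,0,0,0,0,0,36,0,0,0,0,0,41,0,0,0,0,0,44,0,0,0,0,0,46,0,0,0,0,0,46,0,0,0,0]'
```

```text
clock: 13.3
eef_pos: [500.9, -19.5, 109.2]
eef_rot: [-1.571, -0.0, 0.189]
wrist_force: [1.2, -0.4, -0.5]
finger_gap: 19.7
```

```bash
python3 -m jog '[0,1,0,0,0,0,0,2,0,0,0,0,0,2.5,0,0,0,0,0,2.5,0,0,0,0]'; python3 - <<'E'
from h import *
for i in range(4):
    p=cam("wrist");s=manip.read_state();print(s["eef_pos"],s["wrist_force"])
cv2.imwrite("pics/w10.png",p["img"][:,:,::-1])
E
```

```text
clock: 13.63
eef_pos: [500.9, -19.7, 106.8]
eef_rot: [-1.571, -0.0, 0.188]
wrist_force: [0.6, 0.6, -2.0]
finger_gap: 19.4
[500.86704328 -19.64035168 106.86198131] [-0.33931932 -0.05710409 -1.83527536]
[500.85924419 -19.64306222 106.8518942 ] [ 0.67382128  0.79307605 -1.54323567]
[500.87490038 -19.62700204 106.85157334] [-0.15252703 -0.5965014  -1.64817347]
[500.8482264  -19.62452853 106.83350578] [-0.16121603  0.26176964 -1.90025385]
```

View pics/w10.png

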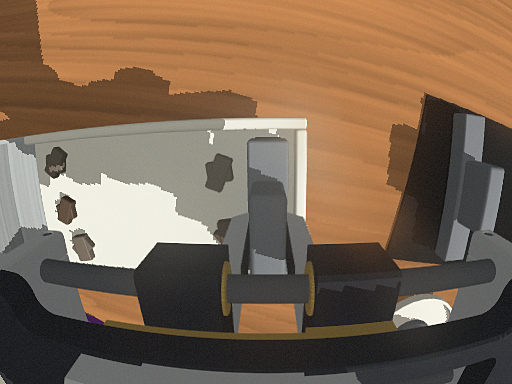

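```bash
python3 -m jog '[0,0.6,0,0,0,0,0,1.2,0,0,0,0,0,1.2,0,0,0,0]'
```

```text
clock: 14.08
eef_pos: [501.0, -19.7, 106.4]
eef_rot: [-1.571, -0.0, 0.189]
wrist_force: [-4.7, 1.0, 9.1]
finger_gap: 19.8
```

Contact at 9 N. Easing slightly and wiping gently towards the open end.

```bash
python3 -m jog '[0,-0.4,-4,0,0,0,0,-0.4,-12,0,0,0,0,-0.4,-22,0,0,0,0,-0.4,-33,0,0,0,0,-0.4,-44,0,0,0,0,-0.4,-55,0,0,0,0,-0.4,-66,0,0,0,0,-0.4,-76,0,0,0,0,-0.4,-84,0,0,0,0,-0.4,-88,0,0,0]'; python3 - <<'E'
from h import *
p=cam("wrist");s=manip.read_state();print(s["eef_pos"],s["wrist_force"])
cv2.imwrite("pics/w11.png",p["img"][:,:,::-1])
E
```

```text
clock: 14.92
eef_pos: [517.7, -107.4, 106.4]
eef_rot: [-1.571, -0.001, 0.188]
wrist_force: [-1.1, 4.8, 7.5]
finger_gap: 20.2
[ 517.76814881 -107.74159305  106.36259609] [ 0.26631196 -1.25730689  6.29444952]
```

View pics/w11.png

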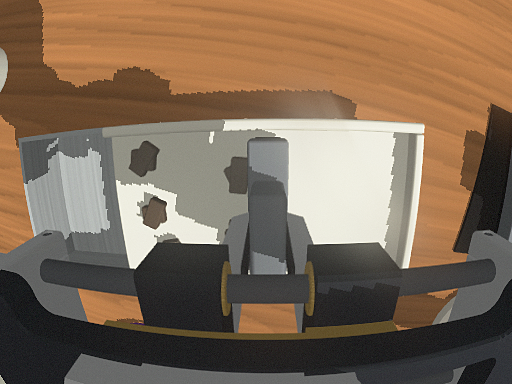

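Nothing is left behind the blade. Continuing.

```bash
python3 -m jog '[0,0,-4,0,0,0,0,0,-12,0,0,0,0,0,-22,0,0,0,0,0,-33,0,0,0,0,0,-44,0,0,0,0,0,-55,0,0,0,0,0,-66,0,0,0,0,0,-75,0,0,0,0,0,-82,0,0,0,0,0,-86,0,0,0]'; python3 - <<'E'
from h import *
p=cam("wrist");s=manip.read_state();print(s["eef_pos"],s["wrist_force"])
cv2.imwrite("pics/w12.png",p["img"][:,:,::-1])
E
```

```text
clock: 15.8
eef_pos: [533.7, -191.7, 106.3]
eef_rot: [-1.57, -0.001, 0.188]
wrist_force: [-0.5, 6.2, 7.3]
finger_gap: 19.9
[ 533.72784093 -192.14503825  106.35065445] [0.35525988 0.78651644 6.15579086]
```

View pics/w12.png

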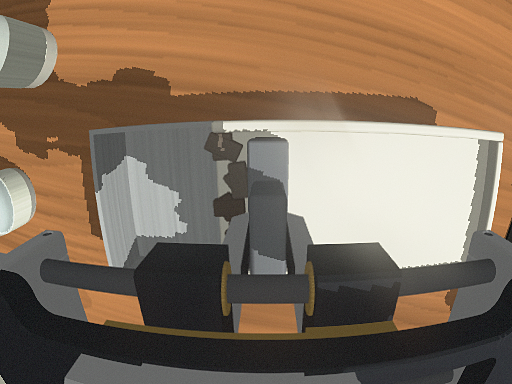

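```bash
python3 -m jog '[0,0,-6,0,0,0,0,-0.3,-14,0,0,0,0,-0.5,-22,0,0,0,0,-0.7,-30,0,0,0,0,-0.7,-37,0,0,0,0,-0.7,-42,0,0,0,0,-0.7,-45,0,0,0,0,-0.7,-46,0,0,0]'; python3 - <<'E'
from h import *
p=cam("wrist");s=manip.read_state();print(s["eef_pos"],s["wrist_force"])
cv2.imwrite("pics/w13.png",p["img"][:,:,::-1])
t=cam("scene");cv2.imwrite("pics/s13.png",cv2.resize(t["img"][150:280,140:290],None,fx=4,fy=4,interpolation=cv2.INTER_CUBIC)[:,:,::-1])
t=cam("top");cv2.imwrite("pics/t13.png",cv2.resize(t["img"][175:245,250:355],None,fx=7,fy=7,interpolation=cv2.INTER_CUBIC)[:,:,::-1])
E
```

```text
clock: 16.52
eef_pos: [542.0, -236.3, 106.4]
eef_rot: [-1.571, 0.0, 0.188]
wrist_force: [-1.1, -0.2, -1.0]
finger_gap: 19.9
[ 541.96352107 -236.09586758  106.40704878] [ 0.91639273 -0.00309371 -1.12572471]
```

View pics/w13.png

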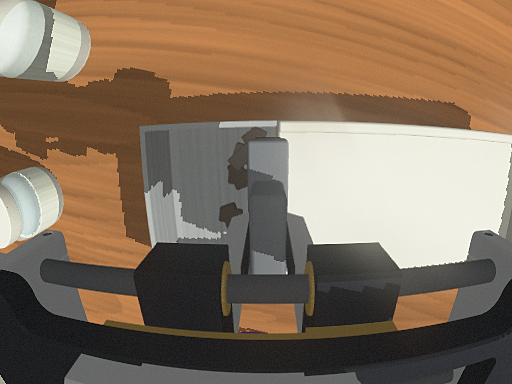

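View pics/s13.png

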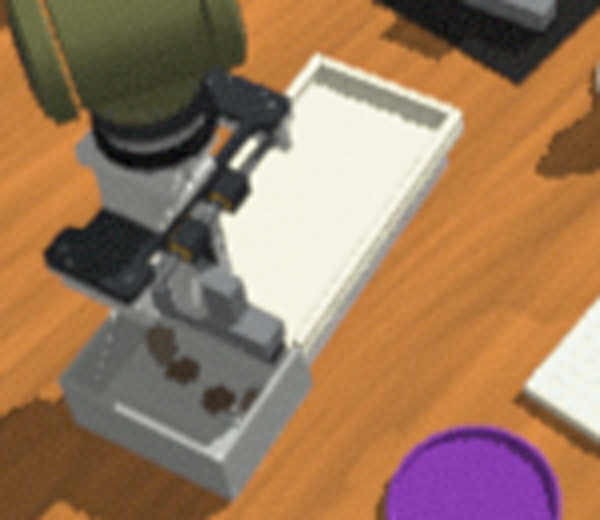

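View pics/t13.png

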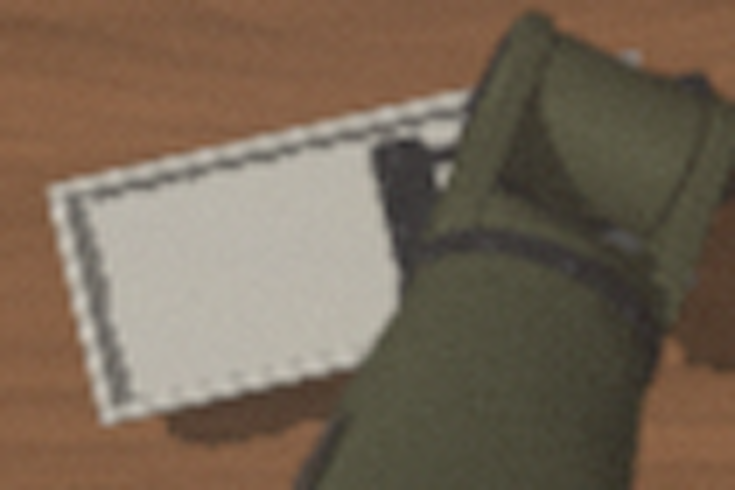

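The chips appear to be down in the trough, with the scene crop showing brown pieces around (160,345) to (250,400). Lifting to check.

```bash
python3 -m jog '[0,-8,0,0,0,0,0,-25,0,0,0,0,0,-45,10,0,0,0,0,-55,35,0,0,0,0,-55,65,0,0,0,0,-55,95,0,0,0,0,-55,120,0,0,0,0,-55,130,0,0,0,0,-55,130,0,0,0]'; python3 - <<'E'
from h import *
p=cam("wrist")
cv2.imwrite("pics/w14.png",p["img"][:,:,::-1])
t=cam("scene");cv2.imwrite("pics/s14.png",cv2.resize(t["img"][150:280,140:290],None,fx=4,fy=4,interpolation=cv2.INTER_CUBIC)[:,:,::-1])
E
```

```text
clock: 17.42
eef_pos: [517.6, -106.4, 162.4]
eef_rot: [-1.571, -0.001, 0.191]
wrist_force: [0.2, 0.0, -1.2]
finger_gap: 19.8
```

View pics/w14.png

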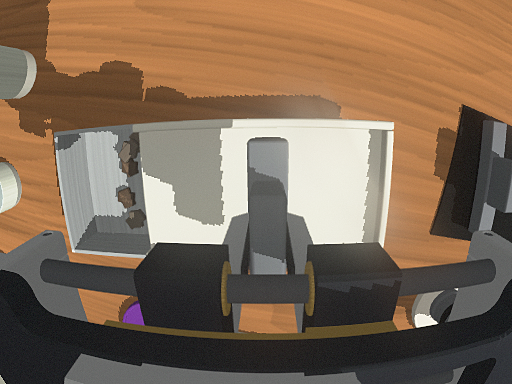

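View pics/s14.png

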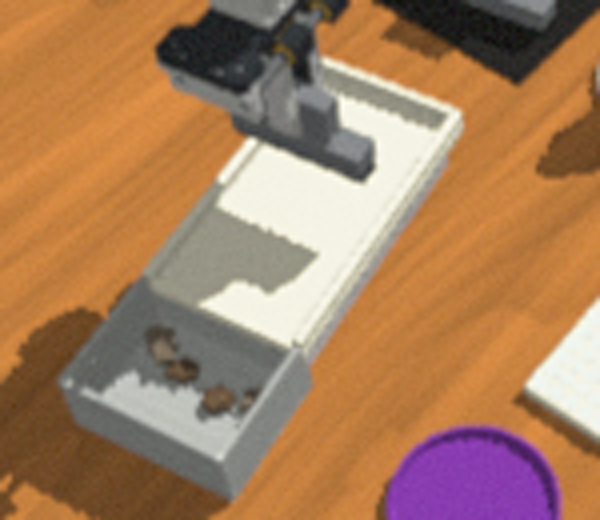

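```bash
python3 - <<'E'
from h import *
p=cam("wrist")
cv2.imwrite("pics/w15.png",cv2.resize(p["img"][115:260,45:160],None,fx=5,fy=4,interpolation=cv2.INTER_CUBIC)[:,:,::-1])
for d in manip.masks_of("chip1",p)[:9]:print(round(d["score"],2),d["xy"],at_z(p,d["xy"],10))
E
```

```text
0.89 [131.8, 154.1] [ 514.80258667 -264.91157162   10.        ]
0.65 [133.3, 168.6] [ 531.00768624 -261.26678095   10.        ]
0.6 [138.4, 139.1] [ 496.78503545 -258.63708786   10.        ]
0.6 [136.3, 221.4] [ 593.93496941 -252.92538781   10.        ]
0.54 [129.0, 198.2] [ 567.03823191 -264.13213693   10.        ]
```

View pics/w15.png

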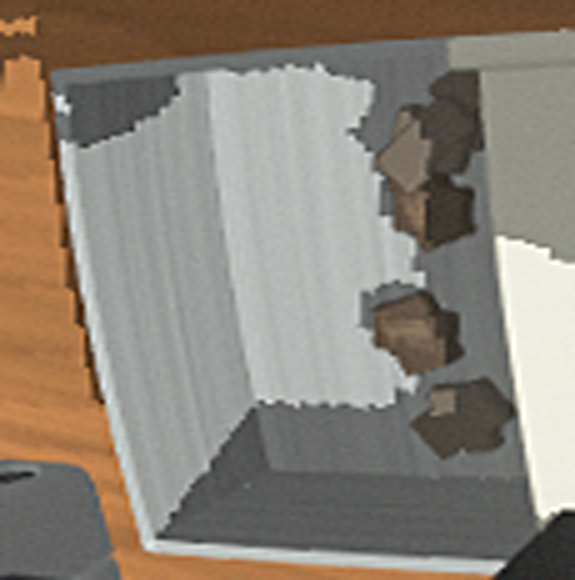

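All five chips are in the trough (the detector finds 5 too). Taking the scraper back to its old spot on the mat.

```bash
python3 -m jog '[0,0,12,0,0,0,1,0,40,0,0,0,2,0,75,0,0,0,3,0,112,0,0,0,4,0,150,0,0,0,6,0,188,0,-1,0,7,0,226,0,-2,0,8,0,264,0,-2.6,0,9,0,300,0,-2.6,0,10,0,335,0,-2.6,0]' && python3 -m jog '[1,0,20,0,0,0,1,0,30,0,0,0,1,0,35,0,0,0,1,0,35,0,0,0,1,0,35,0,0,0]'; python3 - <<'E'
from h import *
p=cam("wrist");print(manip.read_state()["eef_pos"],manip.read_state()["eef_rot"])
cv2.imwrite("pics/w16.png",p["img"][:,:,::-1])
E
```

```text
clock: 18.45
eef_pos: [464.1, 224.7, 161.7]
eef_rot: [-1.571, -0.0, 0.233]
wrist_force: [1.2, -0.2, -1.5]
finger_gap: 19.8
clock: 18.87
eef_pos: [457.9, 256.2, 161.6]
eef_rot: [-1.571, 0.0, 0.233]
wrist_force: [0.8, -0.5, -1.0]
finger_gap: 19.6
[457.93352402 256.08848095 161.59861278] [-1.57096163e+00  1.42090484e-04  2.32582627e-01]
```

View pics/w16.png

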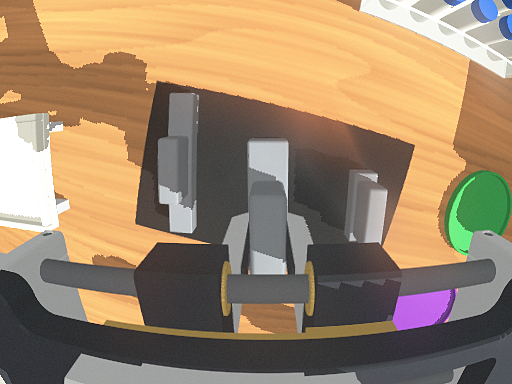

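```bash
python3 -m jog '[0,15,3,0,0,0,0,45,3,0,0,0,0,72,3,0,0,0,0,88,3,0,0,0,0,96,3,0,0,0,0,99,3,0,0,0,0,100,3,0,0,0,0,100.5,3,0,0,0,0,101,3,0,0,0,0,101,3,0,0,0]'
```

```text
clock: 19.75
eef_pos: [457.3, 260.3, 61.5]
eef_rot: [-1.571, -0.001, 0.234]
wrist_force: [-0.6, 0.1, -0.6]
finger_gap: 19.6
```

```bash
python3 -m jog '[0,0.5,0,0,0,0,0,1,0,0,0,0,0,1.3,0,0,0,0,0,1.3,0,0,0,0]'
```

```text
clock: 20.08
eef_pos: [457.2, 260.3, 60.4]
eef_rot: [-1.571, -0.001, 0.234]
wrist_force: [-2.9, -1.3, 9.8]
finger_gap: 19.9
```

On the mat (9.8 N). Easing off and opening, then rising.

```bash
python3 -m jog '[0,-0.5,0,0,0,0,0,-0.5,0,0,0,0,0,-0.5,0,0,0,0,0,-0.5,0,0,0,0,0,-0.5,0,0,0,0]' 50 && python3 -m jog '[0,-10,0,0,0,0,0,-30,0,0,0,0,0,-65,0,0,0,0,0,-100,0,0,0,0,0,-130,0,0,0,0,0,-140,0,0,0,0,0,-140,0,0,0,0]'; python3 - <<'E'
from h import *
np.set_printoptions(precision=1,suppress=True)
p=cam("wrist");cv2.imwrite("pics/w17.png",p["img"][:,:,::-1])
s=cam("scene");cv2.imwrite("pics/s17.png",cv2.resize(s["img"][90:280,140:400],None,fx=3,fy=3,interpolation=cv2.INTER_CUBIC)[:,:,::-1])
t=cam("top");cv2.imwrite("pics/t17.png",cv2.resize(t["img"][130:270,100:400],None,fx=2.6,fy=2.6,interpolation=cv2.INTER_CUBIC)[:,:,::-1])
E
```

```text
clock: 20.5
eef_pos: [456.9, 260.1, 59.8]
eef_rot: [-1.571, 0.0, 0.234]
wrist_force: [0.1, 0.3, -0.5]
finger_gap: 48.5
clock: 21.08
eef_pos: [457.7, 260.5, 203.0]
eef_rot: [-1.57, -0.005, 0.234]
wrist_force: [0.7, -0.1, 0.4]
finger_gap: 49.9
```

View pics/w17.png

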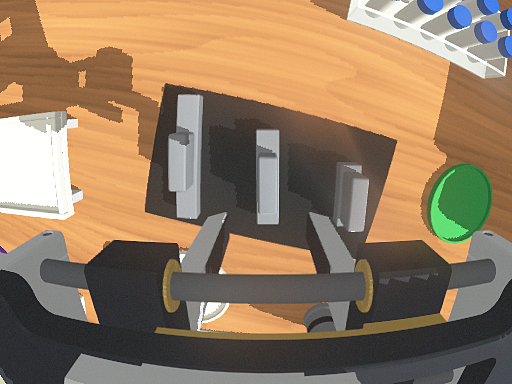

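View pics/s17.png

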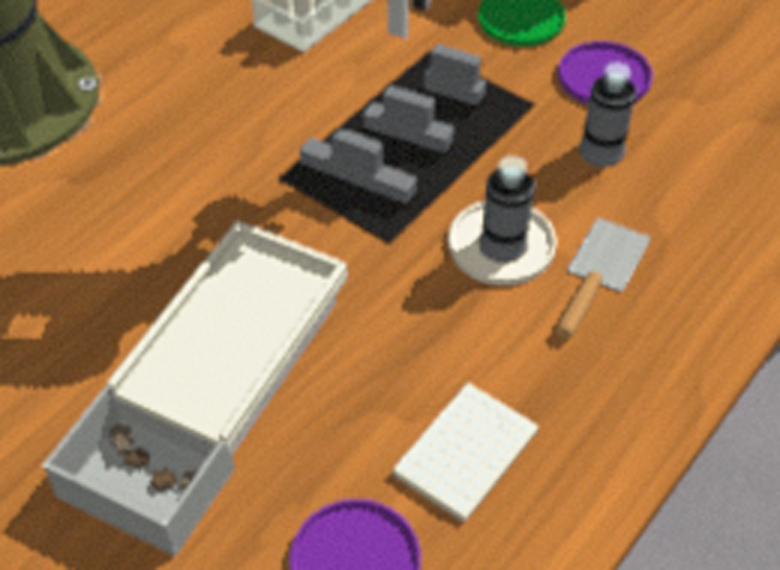

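View pics/t17.png

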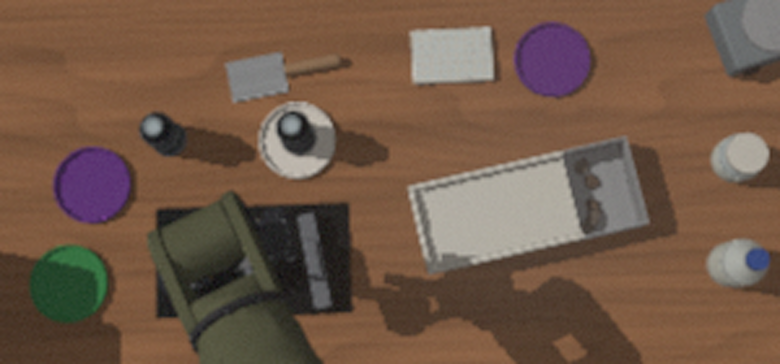

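The wrist view shows the scraper at (267,175), upright on the mat between the other two. The scene view shows a clean board, chips in the trough at about (145,455), and the tower upright in the dish at (507,210). Everything else is unmoved, so I'm handing in.

```bash
python3 -m jog '[0,0,0,0,0,0,0,0,0,0,0,0,0,0,0,0,0,0]'; python3 - <<'E'
from cell import manip
print(manip.sign_off())
E
```

```text
clock: 21.48
eef_pos: [456.7, 260.0, 198.9]
eef_rot: [-1.571, 0.002, 0.234]
wrist_force: [-0.4, -0.1, 0.5]
finger_gap: 49.6
the job is handed in; nothing more can be done
None
```

The job is done and handed in at about 21.5 s of the 64 s allowed. The sign-off gives no verdict, so the result rests on my last pictures.

**What I did:** I moved the filter tower from the board into the white drip dish. I picked the scraper by length: the three measured 75, 108 and 140 mm, against the stated 75, 110 and 145 mm. I wiped the board off the open end with the 110 mm one. Then I stood it blade down at its old spot on the mat.

**Last checks:**
- **Tower:** it stands upright near the middle of the dish.
- **Chips:** the detector found all five in the trough just after the wipe. The final pictures show a clean board and chips in the trough; some overlap there, so I did not recount all five at the end.
- **Scrapers and bystanders:** the 110 mm scraper stands upright between the other two. The bystanders in view look unmoved, judged by eye.
- **Gripper:** it is open, clear of everything and shows no contact force.

**What disagreed:** measured from the closed end's outer face, the board came out about 10 mm shorter than I first assumed. The pictures fit better with that face at x -120 mm rather than -128 mm, so I used that. The three cameras placed the board up to about 5 mm apart, and I used roughly the average. The scraper then went between the rims without touching them.

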